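# Set the laminator's thickness wheel and feed the carrier

## Task

Get the laminator ready for this card, using the fingertips only and picking nothing up: first roll its knurled thickness wheel away from you until it clicks into the third of its four settings (index line level with the third bar, counted from your side) and take the finger off the wheel. Then slide the carrier board along the feed table, flat, until it is fully home in the slot, and leave the small things lying around where they are.

Things in the scene. Friction and masses are not known exactly. Their poses are not given: they have to be found in the camera images.
- laminator: desk laminator, white cover on a grey base, fixed; body 130 (x) by 330 (y) mm, flat top 92 mm up. Origin on the worktop under the body's middle; x points from its feed side to its back (away from the robot), y left along the slot, z up. The feed table in front (top 42 mm up) spans x -187 to -65, y -65 to 125 mm; black guides on it, 8 mm higher, have inner faces at y -47.5 and 107.5 mm.
- wheel_crown (a point): highest point of the black knurled thickness wheel, mid-width; fixed at x 0, y -115, z 106 mm of the laminator's frame. Wheel radius 34, width 18 mm, axis along the laminator's y, 34 mm below this point; it stands 14 mm out of the top cover. Rubbery rim, friction about 1. Four bars on the cover left of it, thin near the robot to thick far, mark the settings.
- gauge_wheel (a joint): wheel angle, rad; grows as the crown rolls to the laminator's +x (away). Detents at 0, 0.524, 1.047, 1.571 (settings 1 to 4; 17.8 mm of rim apart; stops 0.12 beyond). Starts in 1 or 2; setting 3 (1.047) is wanted. About 2 N at the rim leaves a detent; let go, it snaps to the nearest. A white index line on the rim is 45 degrees robot-side of the crown at 0, 15 past it at 1.047.
- carrier_center (a point): centre, half-way up, of the loose carrier: stiff tan board with a white card on it, 105 (x) by 150 (y) by 5 mm, 60 g, flat on the slick feed table between the guides (2.5 mm play a side); top 47 mm above the worktop. Axes as the laminator's within a few degrees. Starts 28 to 50 mm short of home.
- home_center (a point): where the carrier's centre is when fully home, its front edge stopped by the rollers 40 mm inside the slot; fixed at x -77.5, y 30, z 44.5 mm of the laminator's frame, same axes. Slot: 160 mm wide, 11 mm high, floor flush with the table, mouth in the face x = -65 mm.
- marker: bystander: black-capped marker, 17 by 132 by 19 mm, lying on the laminator's top behind the slot; origin under its middle, long axis y
- sticky_notes: bystander: block of yellow sticky notes, 50 by 50 by 24 mm, on the worktop to the right of the feed table; origin under its middle
- clip: bystander: black bulldog clip, 34 by 32 by 14 mm, on the worktop to the left of the feed table; origin under its middle
- staple_box: bystander: green card box of staples, 42 by 68 by 19 mm, on the worktop at the left; origin under its middle
- box_cutter: bystander: lime box cutter, 25 by 168 by 22 mm, on the worktop at the left; origin under its middle, long axis y
- eraser: bystander: pink eraser, 20 by 44 by 12 mm, on the worktop at the right; origin under its middle
Things that resemble listed ones, but are neither listed nor needed, are in the scene too. There is more than one size of the part that bears carrier_center; the job needs the larger.

How it is judged:
By the outcome, as a careful person would: the job done as asked, in the order asked, and still so for the second after the job is handed in, with the robot touching nothing.
It also fails if it takes over 42 s, if anything falls off the work surface, if the arm or the gripper's body presses on something with over 40 N, if the wrist force passes 120 N, or if a joint passes its speed limit or range.

## Robot

A 6-joint arm with a two-finger parallel gripper is mounted at the origin on a cart in front of the work surface, level with it; the furniture and walls round the work are solid. World frame = base frame: x ahead of the robot, y to its left, z up, the work surface at z = 0. Lengths are in m, angles in rad, forces in N, time in s.
With the tool pointing down it reaches from about 0.425 to 1.125 m from the base axis. Payload 14.9 kg.
Tool frame: the origin (TCP) lies midway between the tips of the shut fingers; the grasp point (between the pads) lies robot.tcp_to_grasp behind it (robot.tcp_to_grasp is the distance from the TCP to the grasp point, in m); z points along the fingers, y is the line along which they close (so a half turn about z gives the same grasp; the last joint's range is limited). The gripper opens to 91 mm and grips with 3 to 60 N. Pads are 32 mm wide; open, the fingers measure 118 mm over their backs; the gripper's body (76 mm by 178 mm) begins 60 mm behind the grasp point.
Start: joints at [-1.256, 0.379, 1.734, -0, 1.028, -0.033], TCP at [0.239, -0.658, 0.178] pointing down, gripper open.
Joint ranges: [-2.77, 2.77], [-0.74, 2.19], [0, 2.66], [-1.06, 4.2], [0.31, 2.87], [-3.08, 3.08]. Speed limits (rad/s): [1.89, 1.89, 2.39, 3.14, 3.14, 3.14].

## Interface

Orientations are given as a unit quaternion [x, y, z, w].
In Python, from plant import robot, eyes, ticket gives the robot as it stands.
- The arm moves only by the tool carry_out, never from a script. Its argument "increments" is a list of rows, each a list of 7 numbers: the closure in counts, from 0 (fully open) to 255 (shut), then the shift along the tool's x, y, z in mm, then the turn, a rotation vector about the tool's x, y, z in degrees. In form: [[grip, tx, ty, tz, wx, wy, wz], ...]. A call has 1 to 20 rows; each row shifts and turns the commanded pose from where the row before left it, along the tool's axes as they then stand; what a row does not reach is not made up. A row lasts 1/12 s, in which the tool goes at most 41.7 mm and 7.16 degrees, less where a joint would pass 70% of its speed; a pose out of reach is approached as far as the arm can. A call with a gripper value outside its range is refused whole. The fingers move at their own pace and stop on an object; "squeeze" is the grip in N (left out, the last holds). Time passes only in rows, so rows that do not move let the fingers close. It gives the time, the measured TCP pose, the force, the opening and the grip force at its end, in the units of the state.
- robot.get_state(): the state, without advancing time (a new reading comes with each control period).
- eyes.camera(name): name is "scene" or "top" or "wrist"; returns (picture, depth): 400x640x3 uint8, red, green, blue; 400x640 float32, m along the optical axis (not along the pixel's ray), 0 where there is no reading.
- eyes.camera_params(name): a dict with "fx", "fy", "cx", "cy" (pixels), "view" (4x4, takes a point from world to camera coordinates); the wrist camera has in their place "T_tool_cam" (4x4, takes a point from camera to tool coordinates, whose origin is the TCP and whose axes are the flange's). Camera axes: x right, y up, looking along -z (the intrinsics and any distortion apply to the point x, -y, -z); pixel columns grow to the right and rows downward; lengths in m; the calibration is good to about 2 mm. A picture is of the moment at which its call begins: read the wrist's pose just before it. camera_params takes no time and is no camera call.
- ticket.job_done(): hands the job in; it is judged then, once.
The state is a dict: "time": time; "joint_pos": joint angles; "joint_vel": joint speeds; "joint_torque": joint torques, N m; "tool_pos": TCP position; "ee_rot": TCP orientation; "contact_force": force on the tool from outside, world axes, zero at the start; "torque": the same for the moment, N m; "grip_width": opening from 0.0 (shut) to 1.0 (fully open); "grasp_force": force on a finger pad.
Only numpy, scipy, OpenCV 4.12 (cv2) and the standard library are available. Lean on these libraries where they do the work, as an engineer would, in place of code of your own. Each camera call takes 0.05 s, during which the arm holds its last target. There are 200 camera calls.

## Working session

There is one attempt and no reset: what is moved stays moved. The work goes in short steps, Python scripts to look and compute and a tool call to move; the robot and the scene stay as the last step left them, time stands still between calls to the robot, and variables do not carry over. Pictures are saved under pics/ and viewed, at most 10 in all, crops included, and the job is handed in when it is done.

Besides the shell and the picture viewer there is one more tool, called after "Emit:" in YAML: its name, and indented under it one key for each argument. carry_out: Moves the arm, as the interface text tells. Its arguments: {"type":"object","properties":{"increments":{"type":"array"},"squeeze":{"type":"number"}},"required":["increments"]}

```bash
mkdir -p pics; ls; cat > h.py <<'E'
import numpy as np, cv2
from plant import robot, eyes, ticket
def shot(n, f):
    s=robot.get_state(); im,d=eyes.camera(n); cv2.imwrite(f'pics/{f}.png',im[:,:,::-1]); np.savez(f'pics/{f}.npz',im=im,d=d,p=s['tool_pos'],q=s['ee_rot']); return s,im,d
E
python3 - <<'E'
from h import *
s=robot.get_state(); print(s)
for n in('scene','top','wrist'):
    print(n,eyes.camera_params(n))
shot('scene','s0');shot('top','t0')
E
```

```text
pics
{'time': 0.0, 'joint_pos': array([-1.25629366e+00,  3.79404559e-01,  1.73480753e+00,  1.07753404e-05,
        1.02848641e+00, -3.33191161e-02]), 'joint_vel': array([-1.25841326e-05,  9.94879935e-04, -1.59930225e-03,  1.13320348e-03,
       -1.88619588e-04, -1.01231386e-03]), 'joint_torque': array([ 1.73644941e-03, -7.63717246e+01, -4.34370589e+01,  6.51838328e-02,
        4.24465863e-02, -9.59741283e-05]), 'tool_pos': array([ 0.23844095, -0.65765935,  0.17717782]), 'ee_rot': array([ 9.84915908e-01,  1.73032793e-01, -7.29132144e-05, -5.48115369e-04]), 'contact_force': array([0.15617084, 0.37513687, 0.63647382]), 'torque': array([ 0.00072685,  0.00167646, -0.08169384]), 'grasp_force': 0.0, 'grip_width': 0.9961571138332641}
scene {'fx': 455.16307547778524, 'fy': 455.16307547778524, 'cx': 313.14183276474233, 'cy': 198.39559788675956, 'view': array([[ 0.93207625, -0.36205475,  0.01225662, -0.53248296],
       [ 0.2986656 ,  0.78715441,  0.53961726, -0.16508249],
       [-0.20501885, -0.4993038 ,  0.84182123, -1.4824287 ],
       [ 0.        ,  0.        ,  0.        ,  1.        ]])}
[... 221 characters left out ...]
1, -2.02454834e-02,  1.63811886e-01,
        -5.46157710e-01],
       [-1.63748877e-01,  4.74305838e-03,  9.86490653e-01,
        -1.49939783e+00],
       [ 0.00000000e+00,  0.00000000e+00,  0.00000000e+00,
         1.00000000e+00]])}
wrist {'fx': 288.03939774516476, 'fy': 288.03939774516476, 'cx': 323.1890512345902, 'cy': 194.65979783149535, 'T_tool_cam': array([[-1.09671479e-03,  9.65140591e-01,  2.61729703e-01,
         7.24823837e-02],
       [ 9.99998829e-01,  7.79190693e-04,  1.31695002e-03,
         1.14026326e-04],
       [ 1.06710458e-03,  2.61730841e-01, -9.65140315e-01,
        -2.07056245e-01],
       [ 0.00000000e+00,  0.00000000e+00,  0.00000000e+00,
         1.00000000e+00]])}
```

View pics/t0.png

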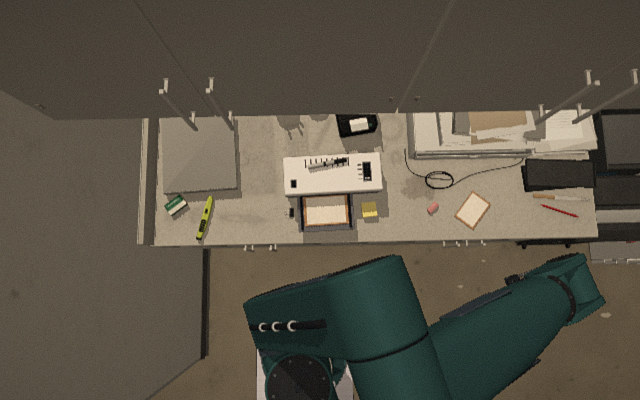

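View pics/s0.png

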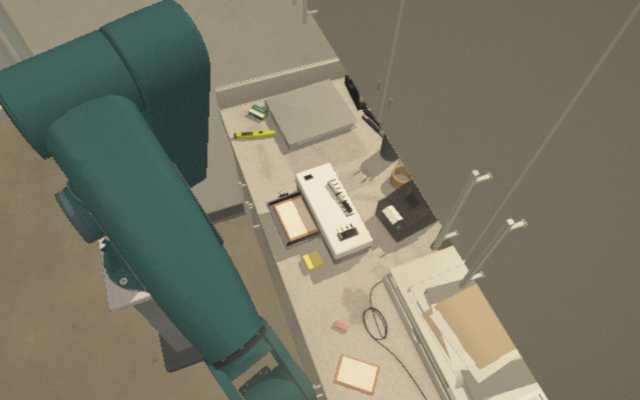

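The top view shows the laminator at about (333,173), the wheel at (366,171) and the carrier on the feed table at (326,210). The decoy card is at (472,210). The scene view agrees. Next I measure the white top and the carrier.

```bash
cat >> h.py <<'E'
def ray(P,uv,z,V=None):
    V=P['view'] if V is None else V
    R=V[:3,:3];t=V[:3,3];c=-R.T@t
    uv=np.atleast_2d(uv).astype(float)
    d=np.c_[(uv[:,0]-P['cx'])/P['fx'],-(uv[:,1]-P['cy'])/P['fy'],-np.ones(len(uv))]@R
    return c+d*((z-c[2])/d[:,2])[:,None]
def wview(s):
    from scipy.spatial.transform import Rotation as Ro
    T=np.eye(4);T[:3,:3]=Ro.from_quat(s['q'] if 'q' in s else s['ee_rot']).as_matrix();T[:3,3]=s['p'] if 'p' in s else s['tool_pos']
    return np.linalg.inv(T@eyes.camera_params('wrist')['T_tool_cam'])
E
python3 - <<'E'
from h import *
z=np.load('pics/t0.npz');im=z['im'];d=z['d'];P=eyes.camera_params('top')
# points from depth
v,u=np.mgrid[:400,:640]
c=np.stack([(u-P['cx'])/P['fx']*d,-(v-P['cy'])/P['fy']*d,-d],-1)
W=(c-P['view'][:3,3])@P['view'][:3,:3]
for n,(uu,vv) in dict(top=(310,182),carr=(326,212),cab=(300,60),cab2=(320,105),shelfL=(200,160),black=(357,125),handle=(210,85)).items(): print(n,W[vv,uu].round(3))
m=((W[...,2]>.075)&(W[...,2]<.125)&(u>270)&(u<395)&(v>140)&(v<205)).astype(np.uint8)
m=cv2.morphologyEx(m,cv2.MORPH_OPEN,np.ones((3,3)))
n,l,st,_=cv2.connectedComponentsWithStats(m);k=1+st[1:,4].argmax()
r=cv2.minAreaRect(np.argwhere(l==k)[:,::-1].astype(np.float32));print(r)
b=ray(P,cv2.boxPoints(r),.092);print('lam',b.round(4),b.mean(0))
hsv=cv2.cvtColor(im,cv2.COLOR_RGB2HSV)
for nm,mm,zz in (('yellow',(hsv[...,0]>22)&(hsv[...,0]<32)&(hsv[...,1]>150)&(u>350)&(u<390)&(v>195)&(v<225),.024),
  ('carrier',(im[...,0]>110)&(im[...,0].astype(int)-im[...,2]>12)&(u>295)&(u<358)&(v>188)&(v<232),.047)):
    r=cv2.minAreaRect(np.argwhere(mm)[:,::-1].astype(np.float32));b=ray(P,cv2.boxPoints(r),zz);print(nm,r,b.round(4),b.mean(0),mm.sum())
big=cv2.resize(im[130:250,260:410],None,fx=5,fy=5,interpolation=cv2.INTER_CUBIC);cv2.imwrite('pics/t0c.png',big[:,:,::-1])
E
```

```text
top [ 0.568 -0.033  0.089]
carr [ 0.471 -0.085  0.046]
cab [ 0.627 -0.033  0.873]
cab2 [ 0.628 -0.066  0.657]
shelfL [0.666 0.353 0.028]
black [ 0.764 -0.197  0.086]
handle [0.612 0.129 0.812]
((332.1903991699219, 173.33197021484375), (38.394508361816406, 98.46794128417969), 86.72950744628906)
lam [[ 0.6552  0.06    0.092 ]
 [ 0.6679 -0.2717  0.092 ]
 [ 0.5367 -0.2734  0.092 ]
 [ 0.5245  0.0537  0.092 ]] [ 0.59604803 -0.10786323  0.092     ]
yellow ((0.0, 0.0), (0.0, 0.0), 0.0) [[1.2955 1.1142 0.024 ]
 [1.2955 1.1142 0.024 ]
 [1.2955 1.1142 0.024 ]
 [1.2955 1.1142 0.024 ]] [1.29553456 1.1142455  0.024     ] 0
carrier ((326.4999694824219, 209.99998474121094), (60.99999237060547, 41.99999237060547), -0.0) [[ 0.4088  0.0179  0.047 ]
 [ 0.5526  0.0162  0.047 ]
 [ 0.5483 -0.1929  0.047 ]
 [ 0.4045 -0.1879  0.047 ]] [ 0.47855978 -0.08666877  0.047     ] 1768
```

View pics/t0c.png

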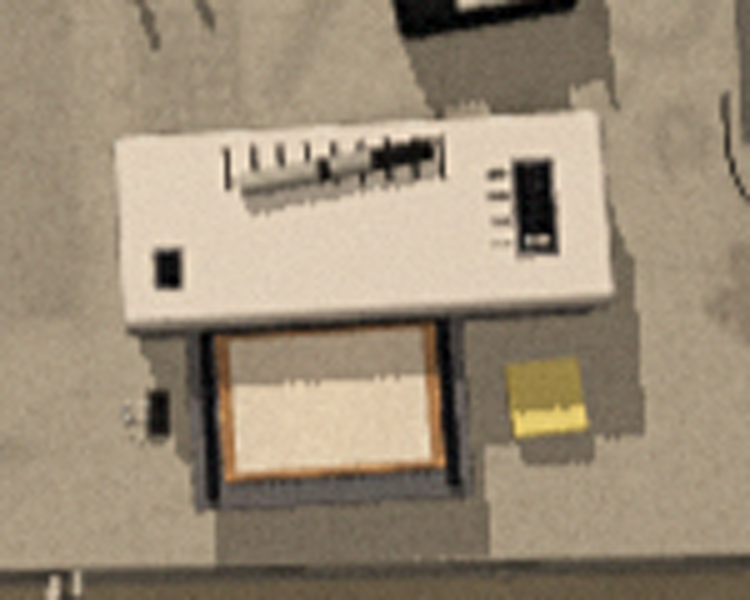

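The crop shows the white index line at (537,240), level with the first bar, so the wheel is in setting 1. The carrier's rear edge is near crop row 475 and its front is already in the slot mouth. The laminator centre is about (0.596,-0.108) with a yaw of about 2.2°. I'll move in and look with the wrist camera.

Emit:
carry_out:
  increments:
    - [255, 26, -20, -1.4, 0, 0, 0]
    - [255, 26, -20, -1.4, 0, 0, 0]
    - [255, 26, -20, -1.4, 0, 0, 0]
    - [255, 26, -20, -1.4, 0, 0, 0]
    - [255, 26, -20, -1.4, 0, 0, 0]
    - [255, 26, -20, -1.4, 0, 0, 0]
    - [255, 26, -20, -1.4, 0, 0, 0]
    - [255, 26, -20, -1.4, 0, 0, 0]
    - [255, 26, -20, -1.4, 0, 0, 0]
    - [255, 26, -20, -1.4, 0, 0, 0]
    - [255, 26, -20, -1.4, 0, 0, 0]
    - [255, 26, -20, -1.4, 0, 0, 0]
    - [255, 26, -20, -1.4, 0, 0, 0]
    - [255, 26, -20, -1.4, 0, 0, 0]
    - [255, 26, -20, -1.4, 0, 0, 0]
    - [255, 26, -20, -1.4, 0, 0, 0]
    - [255, 0, 0, 0, 0, 0, 6]
    - [255, 0, 0, 0, 0, 0, 6]
    - [255, 0, 0, 0, 0, 0, 6]
    - [255, 0, 0, 0, 0, 0, 0]
  squeeze: 10

```text
time: 1.77
tool_pos: [0.5205, -0.2151, 0.2]
ee_rot: [1.0, 0.015, -0.0, -0.0]
contact_force: [-0.5, -0.2, 0.6]
grip_width: 0.005
grasp_force: 0.0
```

```bash
python3 - <<'E'
from h import *
s,im,d=shot('wrist','w1'); print(s['time'],s['tool_pos'],s['ee_rot'],s['contact_force'],s['grip_width'],robot.tcp_to_grasp)
E
```

```text
1.7667 [ 0.52050974 -0.21513822  0.19998883] [ 9.99893543e-01  1.45892166e-02 -2.19234890e-04 -9.25311035e-05] [-0.51460717 -0.22748153  0.62074211] 0.005215761304361316 0.0188
```

View pics/w1.png

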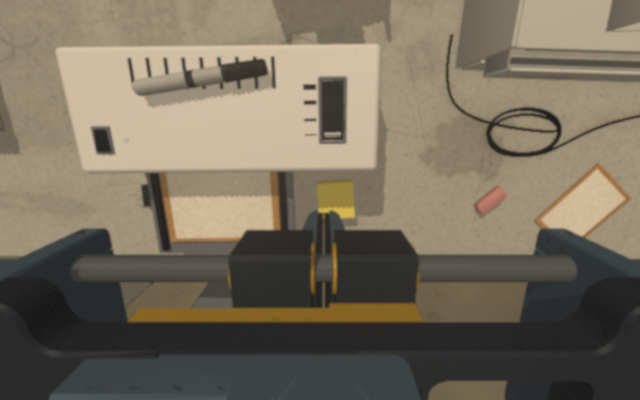

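The wrist view shows the wheel slot at (332,109), the index line at (332,134) level with the lowest (first) bar, and the carrier's rear edge at about row 240. The shut fingertip is at about (323,212).

```bash
python3 - <<'E'
from h import *
z=np.load('pics/w1.npz');im=z['im'];d=z['d'];P=eyes.camera_params('wrist');V=wview(z)
g=im.min(2);v,u=np.mgrid[:400,:640]
m=((g>140)&(u<400)&(v<178)).astype(np.uint8);m=cv2.morphologyEx(m,cv2.MORPH_OPEN,np.ones((5,5)))
cs,_=cv2.findContours(m,0,2);c=max(cs,key=cv2.contourArea);r=cv2.minAreaRect(c);print(r)
b=ray(P,cv2.boxPoints(r),.092,V);print('lam',b.round(4),b.mean(0).round(4), [np.linalg.norm(b[i]-b[i-1]).round(4) for i in range(4)])
dk=((im.max(2)<75)&(u>312)&(u<352)&(v>68)&(v<150)).astype(np.uint8)
cs,_=cv2.findContours(dk,0,2);r=cv2.minAreaRect(max(cs,key=cv2.contourArea));print('slot',r,ray(P,r[0],.092,V),[x.round(4) for x in ray(P,cv2.boxPoints(r),.092,V)])
# depth points
c=np.stack([(u-P['cx'])/P['fx']*d,-(v-P['cy'])/P['fy']*d,-d],-1);W=(c-V[:3,3])@V[:3,:3]
print('top',W[150,220],'wheel',W[105,332],'card',W[220,220])
# carrier edges: tan mask
hsv=cv2.cvtColor(im,cv2.COLOR_RGB2HSV);t=((hsv[...,0]<16)&(hsv[...,1]>110)&(im[...,0]>90)&(u>150)&(u<292)&(v>168)&(v<252))
for col in range(175,275,12):
    vv=np.where(t[:,col])[0]
    if len(vv): print(col,vv.min(),vv.max(),ray(P,(col,vv.max()+.5),.047,V).round(4))
for row in (185,200,215,230):
    uu=np.where(t[row])[0]
    if len(uu): print(row,uu.min(),uu.max(),ray(P,(uu.min()-.5,row),.047,V).round(4),ray(P,(uu.max()+.5,row),.047,V).round(4))
E
```

```text
((217.58746337890625, 106.77859497070312), (123.7780990600586, 322.07537841796875), 89.41236877441406)
lam [[ 0.6527  0.0546  0.092 ]
 [ 0.6646 -0.2655  0.092 ]
 [ 0.5409 -0.2766  0.092 ]
 [ 0.5271  0.0801  0.092 ]] [ 0.5963 -0.1019  0.092 ] [np.float64(0.1281), np.float64(0.3203), np.float64(0.1242), np.float64(0.3569)]
slot ((332.5, 109.5), (57.0, 21.0), 90.0) [[ 0.60031981 -0.22275005  0.092     ]] [array([ 0.628, -0.211,  0.092]), array([ 0.6286, -0.2325,  0.092 ]), array([ 0.5712, -0.2351,  0.092 ]), array([ 0.5706, -0.2125,  0.092 ])]
top [ 0.55454257 -0.10164538  0.09111985] wheel [ 0.60428288 -0.22167423  0.10630763] card [ 0.45707852 -0.08046175  0.04843505]
175 237 241 [[ 0.4238 -0.0169  0.047 ]]
187 240 241 [[ 0.4242 -0.0331  0.047 ]]
199 239 240 [[ 0.4262 -0.0495  0.047 ]]
211 239 240 [[ 0.4266 -0.0658  0.047 ]]
235 240 240 [[ 0.4276 -0.0983  0.047 ]]
271 174 182 [[ 0.5095 -0.1486  0.047 ]]
185 161 276 [[ 0.5022 -0.0067  0.047 ]] [[ 0.5064 -0.1556  0.047 ]]
200 163 278 [[ 0.4821 -0.0069  0.047 ]] [[ 0.4864 -0.1579  0.047 ]]
215 166 279 [[ 0.4615 -0.0084  0.047 ]] [[ 0.4658 -0.159   0.047 ]]
230 168 278 [[ 0.4403 -0.0086  0.047 ]] [[ 0.4445 -0.1574  0.047 ]]
```

The wheel crown measures (0.600,-0.223), with a depth height of 0.106 that agrees with the spec. The carrier's rear edge is at x=0.4255, so it is about 40 mm short of home. I'll approach the wheel.

Emit:
carry_out:
  increments:
    - [255, 23, 3.3, 0, 0, 0, -0.2]
    - [255, 23, 3.3, 0, 0, 0, -0.2]
    - [255, 23, 3.3, 0, 0, 0, 0]
    - [255, 0, 0, 30, 0, 0, 0]
    - [255, 0, 0, 30, 0, 0, 0]
    - [255, 0, 0, 26, 0, 0, 0]
    - [255, 0, 0, 3, 0, 0, 0]
    - [255, 0, 0, 0, 0, 0, 0]
    - [255, 0, 0, 0, 0, 0, 0]

```text
time: 2.57
tool_pos: [0.5905, -0.2232, 0.1124]
ee_rot: [1.0, 0.021, 0.0, 0.0]
contact_force: [1.1, 0.3, 0.8]
grip_width: 0.006
grasp_force: 0.0
```

Emit:
carry_out:
  increments:
    - [255, 0, 0, 2, 0, 0, 0]
    - [255, 0, 0, 2, 0, 0, 0]
    - [255, 0, 0, 1, 0, 0, 0]
    - [255, 0, 0, 0, 0, 0, 0]
    - [255, 0, 0, 0, 0, 0, 0]

```text
time: 2.98
tool_pos: [0.5901, -0.2229, 0.1066]
ee_rot: [1.0, 0.02, 0.0, 0.0]
contact_force: [-0.7, -0.5, 0.3]
grip_width: 0.008
grasp_force: 0.0
```

Emit:
carry_out:
  increments:
    - [255, 0, 0, 1, 0, 0, 0]
    - [255, 0, 0, 0, 0, 0, 0]
    - [255, 0, 0, 0, 0, 0, 0]

```text
time: 3.23
tool_pos: [0.5899, -0.2228, 0.1052]
ee_rot: [1.0, 0.02, -0.0, -0.0]
contact_force: [0.5, -0.2, 0.1]
grip_width: 0.005
grasp_force: 0.0
```

Emit:
carry_out:
  increments:
    - [255, 0, 0, 1, 0, 0, 0]
    - [255, 0, 0, 0, 0, 0, 0]
    - [255, 0, 0, 0, 0, 0, 0]

```text
time: 3.48
tool_pos: [0.5898, -0.2228, 0.1041]
ee_rot: [1.0, 0.02, -0.0, -0.0]
contact_force: [-0.7, -0.4, -0.4]
grip_width: 0.006
grasp_force: 0.0
```

Emit:
carry_out:
  increments:
    - [255, 0, 0, 1, 0, 0, 0]
    - [255, 0, 0, 0, 0, 0, 0]
    - [255, 0, 0, 0, 0, 0, 0]

```text
time: 3.73
tool_pos: [0.5899, -0.2228, 0.1032]
ee_rot: [1.0, 0.02, -0.0, -0.0]
contact_force: [1.0, -0.5, 0.2]
grip_width: 0.003
grasp_force: 0.0
```

```bash
python3 - <<'E'
from h import *
s,im,d=shot('wrist','w2'); print(s['tool_pos'],s['contact_force'])
cv2.imwrite('pics/w2c.png',cv2.resize(im[120:280,220:420],None,fx=3.7,fy=3.7,interpolation=cv2.INTER_CUBIC)[:,:,::-1])
P=eyes.camera_params('wrist');V=wview(s)
for p in ([.6,-.223,.106],s['tool_pos']):
    c=V[:3,:3]@p+V[:3,3];print(P['cx']+P['fx']*c[0]/-c[2],P['cy']+P['fy']*c[1]/c[2])
E
```

```text
[ 0.58988246 -0.22280761  0.10319153] [ 0.96474759 -0.49596101  0.19690593]
323.7309329374645 203.79238769697554
322.9418949415327 215.43149427582244
```

View pics/w2c.png

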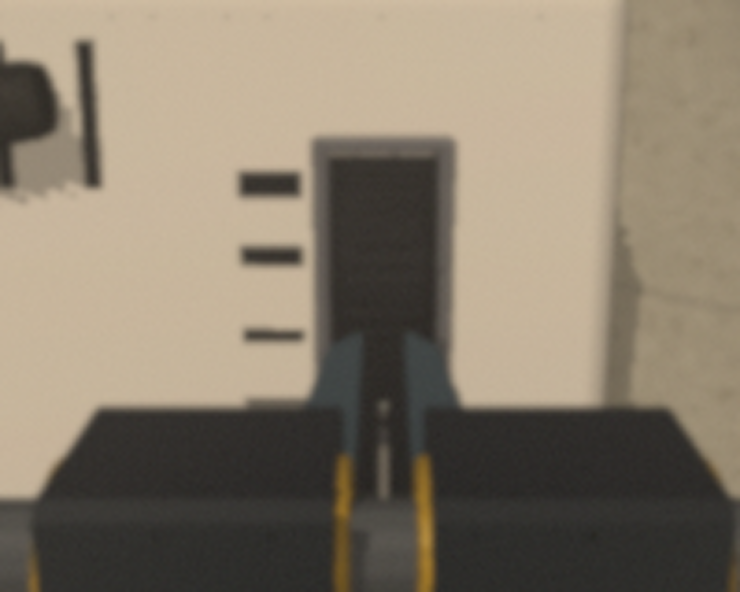

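The view shows the tip centred on the wheel laterally (column 383 against 382). Its front edge is at crop row 330, and the middle of the bars is at row 296, so the tip is a few mm robot-side of the crown. I'll lower further.

Emit:
carry_out:
  increments:
    - [255, 0, 0, 1, 0, 0, 0]
    - [255, 0, 0, 0.5, 0, 0, 0]
    - [255, 0, 0, 0, 0, 0, 0]
    - [255, 0, 0, 0, 0, 0, 0]

```text
time: 4.12
tool_pos: [0.5899, -0.2228, 0.1017]
ee_rot: [1.0, 0.02, -0.0, -0.0]
contact_force: [0.2, -1.0, -0.4]
grip_width: 0.006
grasp_force: 0.0
```

Emit:
carry_out:
  increments:
    - [255, 0, 0, 1, 0, 0, 0]
    - [255, 0, 0, 0.5, 0, 0, 0]
    - [255, 0, 0, 0, 0, 0, 0]
    - [255, 0, 0, 0, 0, 0, 0]

```text
time: 4.45
tool_pos: [0.5899, -0.2228, 0.1002]
ee_rot: [1.0, 0.02, -0.0, -0.0]
contact_force: [0.5, 0.1, 0.0]
grip_width: 0.0
grasp_force: 0.0
```

```bash
python3 - <<'E'
from h import *
s,im,d=shot('wrist','w3'); P=eyes.camera_params('wrist');V=wview(s);print(s['joint_torque'],s['tool_pos'])
v,u=np.mgrid[:400,:640];c=np.stack([(u-P['cx'])/P['fx']*d,-(v-P['cy'])/P['fy']*d,-d],-1);W=(c-V[:3,3])@V[:3,:3]
for r in range(150,250,4): print(r,W[r,316].round(4),W[r,323].round(4),im[r,323],im[r,316],W[r,290].round(4))
E
```

```text
[-6.48857203e-04 -7.00144601e+01 -3.77184856e+01  4.94327280e-02
 -6.07794710e-02 -7.37418804e-05] [ 0.5898822  -0.22280721  0.10017854]
150 [ 0.6382 -0.2157  0.092 ] [ 0.6384 -0.2209  0.0922] [200 182 157] [201 183 157] [ 0.6373 -0.1963  0.0912]
154 [ 0.6352 -0.2158  0.0923] [ 0.6354 -0.221   0.0924] [201 182 157] [200 183 157] [ 0.6344 -0.1964  0.0919]
158 [ 0.6324 -0.216   0.0934] [ 0.6326 -0.2212  0.093 ] [125 115 104] [125 115 105] [ 0.6314 -0.1964  0.0916]
162 [ 0.6292 -0.216   0.0918] [ 0.6295 -0.2213  0.0923] [112 102  91] [97 88 78] [ 0.6284 -0.1965  0.092 ]
166 [ 0.6262 -0.2161  0.0921] [ 0.6265 -0.2214  0.0929] [55 50 45] [53 50 45] [ 0.6255 -0.1966  0.0925]
170 [ 0.6237 -0.2163  0.095 ] [ 0.6237 -0.2215  0.0941] [54 49 44] [56 53 45] [ 0.6225 -0.1967  0.0928]
174 [ 0.6213 -0.2165  0.0986] [ 0.6214 -0.2216  0.0978] [56 52 47] [58 53 49] [ 0.6193 -0.1966  0.0925]
178 [ 0.6185 -0.2166  0.0995] [ 0.6193 -0.2217  0.1022] [55 51 46] [57 53 49] [ 0.6161 -0.1966  0.0916]
182 [ 0.6162 -0.2167  0.1024] [ 0.6163 -0.2218  0.1022] [55 52 46] [53 49 44] [ 0.6131 -0.1967  0.0925]
186 [ 
[... 954 characters left out ...]
6] [ 0.5858 -0.223   0.1035] [47 45 40] [63 65 64] [ 0.5804 -0.197   0.092 ]
226 [ 0.6064 -0.2186  0.1646] [ 0.5819 -0.2232  0.1017] [47 44 40] [60 62 60] [ 0.5772 -0.197   0.0922]
230 [ 0.6066 -0.2187  0.1707] [ 0.5773 -0.2233  0.0984] [89 84 73] [57 59 58] [ 0.6271 -0.211   0.2215]
234 [ 0.6063 -0.2189  0.175 ] [ 0.5716 -0.2236  0.0927] [59 54 49] [56 58 57] [ 0.6262 -0.2112  0.2227]
238 [ 0.6063 -0.219   0.1799] [ 0.5679 -0.2237  0.0923] [67 63 58] [54 55 54] [ 0.6268 -0.2117  0.227 ]
242 [ 0.6047 -0.2191  0.181 ] [ 0.5649 -0.2238  0.0933] [88 81 71] [50 51 49] [ 0.627  -0.212   0.2304]
246 [ 0.6048 -0.2192  0.1855] [ 0.5609 -0.224   0.0923] [99 91 79] [52 48 40] [ 0.6269 -0.2123  0.2327]
```

```bash
python3 - <<'E'
from h import *
P=eyes.camera_params('wrist');T=P['T_tool_cam'];v,u=np.mgrid[:400,:640]
for f in('w1','w3'):
    z=np.load(f'pics/{f}.npz');d=z['d'];c=np.stack([(u-P['cx'])/P['fx']*d,-(v-P['cy'])/P['fy']*d,-d],-1)
    t=c@T[:3,:3].T+T[:3,3]
    m=(d>0)&(abs(t[...,0])<.03)&(abs(t[...,1])<.04)&(t[...,2]>-.12)&(t[...,2]<(.05 if f=='w1' else -.01))
    q=t[m]*1000;
    for a in range(-120,50,10):
        k=q[(q[:,2]>=a)&(q[:,2]<a+10)]
        if len(k): print(f,a,len(k),'x',k[:,0].min().round(),k[:,0].max().round(),'y',k[:,1].min().round(),k[:,1].max().round(),'|y|min',abs(k[:,1]).min().round(1))
im=np.load('pics/w1.npz')['im'];
cv2.imwrite('pics/w1c.png',cv2.resize(im[195:320,260:390],None,fx=4.5,fy=4.5,interpolation=cv2.INTER_CUBIC)[:,:,::-1])
E
```

```text
w1 -120 25 x 4.0 9.0 y -3.0 4.0 |y|min 3.1
w1 -110 35 x -4.0 4.0 y -3.0 4.0 |y|min 3.1
w1 -100 393 x -13.0 16.0 y -3.0 4.0 |y|min 0.2
w1 -90 166 x 14.0 17.0 y -5.0 5.0 |y|min 0.2
w1 -80 163 x 14.0 17.0 y -5.0 6.0 |y|min 0.3
w1 -70 259 x 15.0 18.0 y -11.0 12.0 |y|min 0.4
w1 -60 212 x 14.0 17.0 y -10.0 11.0 |y|min 0.4
w1 -50 158 x 15.0 17.0 y -9.0 10.0 |y|min 0.4
w1 -40 38 x 14.0 17.0 y -6.0 7.0 |y|min 0.5
w3 -120 25 x 3.0 9.0 y -3.0 4.0 |y|min 3.1
w3 -110 39 x -4.0 5.0 y -3.0 4.0 |y|min 3.1
w3 -100 393 x -13.0 16.0 y -3.0 4.0 |y|min 0.2
w3 -90 165 x 14.0 17.0 y -5.0 5.0 |y|min 0.3
w3 -80 163 x 14.0 17.0 y -5.0 6.0 |y|min 0.3
w3 -70 259 x 14.0 17.0 y -11.0 12.0 |y|min 0.4
w3 -60 208 x 13.0 17.0 y -10.0 11.0 |y|min 0.4
w3 -50 164 x 15.0 17.0 y -9.0 10.0 |y|min 0.4
w3 -40 36 x 15.0 17.0 y -6.0 7.0 |y|min 0.5
```

View pics/w1c.png

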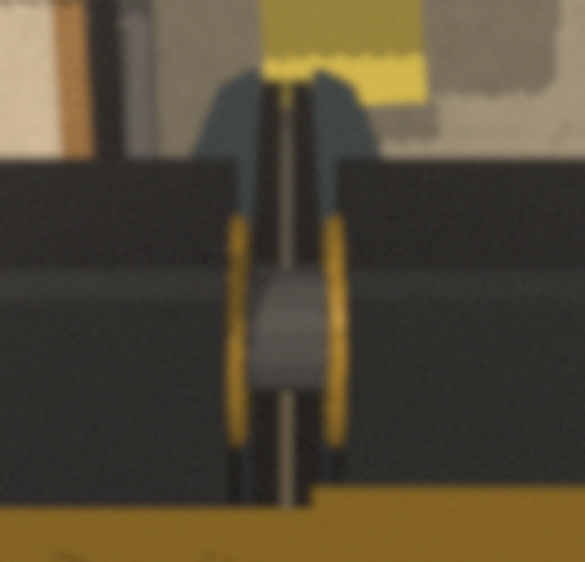

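The crop shows the shut fingers against the yellow block. The visible finger ends about 35 mm behind the stated TCP. I'll check the true tip height from the fixed cameras.

```bash
python3 - <<'E'
from h import *
s,im,d=shot('scene','s3'); P=eyes.camera_params('scene');V=P['view']
p=s['tool_pos'];c=V[:3,:3]@p+V[:3,3];a,b=P['cx']+P['fx']*c[0]/-c[2],P['cy']+P['fy']*c[1]/c[2];print(a,b)
a,b=int(a),int(b);cv2.imwrite('pics/s3c.png',cv2.resize(im[b-60:b+40,a-65:a+65],None,fx=5,fy=5,interpolation=cv2.INTER_CUBIC)[:,:,::-1])
E
```

```text
345.22873546364536 234.03309231455597
```

View pics/s3c.png

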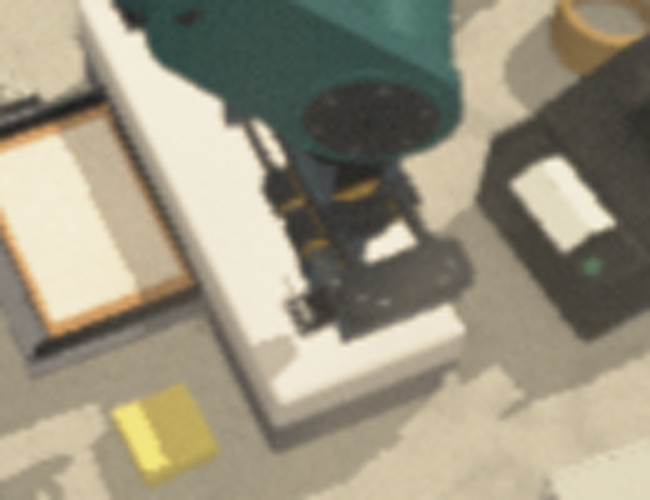

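The crop shows the finger ending above the projected TCP point at (325,300), so the real tips are shorter than stated. I'll keep lowering until there is contact.

Emit:
carry_out:
  increments:
    - [255, 0, 0, 1.5, 0, 0, 0]
    - [255, 0, 0, 1.5, 0, 0, 0]
    - [255, 0, 0, 1.5, 0, 0, 0]
    - [255, 0, 0, 1.5, 0, 0, 0]
    - [255, 0, 0, 0, 0, 0, 0]

```text
time: 4.97
tool_pos: [0.5897, -0.2227, 0.0938]
ee_rot: [1.0, 0.02, -0.0, -0.0]
contact_force: [-0.1, 0.1, -0.2]
grip_width: 0.006
grasp_force: 0.0
```

Emit:
carry_out:
  increments:
    - [255, 0, 0, 1.5, 0, 0, 0]
    - [255, 0, 0, 1.5, 0, 0, 0]
    - [255, 0, 0, 1.5, 0, 0, 0]
    - [255, 0, 0, 0, 0, 0, 0]

```text
time: 5.3
tool_pos: [0.5898, -0.2227, 0.0894]
ee_rot: [1.0, 0.02, -0.0, -0.0]
contact_force: [-0.1, 0.4, 0.3]
grip_width: 0.008
grasp_force: 0.0
```

Emit:
carry_out:
  increments:
    - [255, 0, 0, 1.5, 0, 0, 0]
    - [255, 0, 0, 1.5, 0, 0, 0]
    - [255, 0, 0, 1.5, 0, 0, 0]
    - [255, 0, 0, 0, 0, 0, 0]

```text
time: 5.63
tool_pos: [0.5897, -0.2227, 0.0849]
ee_rot: [1.0, 0.02, -0.0, -0.0]
contact_force: [1.2, 0.4, 0.7]
grip_width: 0.006
grasp_force: 0.0
```

Emit:
carry_out:
  increments:
    - [255, 0, 0, 1.5, 0, 0, 0]
    - [255, 0, 0, 1.5, 0, 0, 0]
    - [255, 0, 0, 1.0, 0, 0, 0]
    - [255, 0, 0, 0, 0, 0, 0]

```text
time: 5.97
tool_pos: [0.5898, -0.2227, 0.081]
ee_rot: [1.0, 0.02, -0.0, -0.0]
contact_force: [0.4, -0.0, -0.2]
grip_width: 0.003
grasp_force: 0.0
```

Emit:
carry_out:
  increments:
    - [255, 0, 0, 1, 0, 0, 0]
    - [255, 0, 0, 1, 0, 0, 0]
    - [255, 0, 0, 1.0, 0, 0, 0]
    - [255, 0, 0, 0, 0, 0, 0]

```text
time: 6.3
tool_pos: [0.5898, -0.2228, 0.078]
ee_rot: [1.0, 0.02, -0.0, -0.0]
contact_force: [-0.1, 0.2, -0.3]
grip_width: 0.004
grasp_force: 0.0
```

Emit:
carry_out:
  increments:
    - [255, 0, 0, 1, 0, 0, 0]
    - [255, 0, 0, 1, 0, 0, 0]
    - [255, 0, 0, 0, 0, 0, 0]

```text
time: 6.55
tool_pos: [0.5898, -0.2228, 0.076]
ee_rot: [1.0, 0.02, -0.0, -0.0]
contact_force: [0.5, -0.5, -0.2]
grip_width: 0.003
grasp_force: 0.0
```

Emit:
carry_out:
  increments:
    - [255, 0, 0, 1, 0, 0, 0]
    - [255, 0, 0, 0.5, 0, 0, 0]
    - [255, 0, 0, 0, 0, 0, 0]

```text
time: 6.8
tool_pos: [0.5899, -0.2228, 0.0746]
ee_rot: [1.0, 0.02, -0.0, -0.0]
contact_force: [-0.1, -0.2, 1.0]
grip_width: 0.006
grasp_force: 0.0
```

Emit:
carry_out:
  increments:
    - [255, 0, 0, 1, 0, 0, 0]
    - [255, 0, 0, 0.5, 0, 0, 0]
    - [255, 0, 0, 0, 0, 0, 0]

```text
time: 7.05
tool_pos: [0.5899, -0.2227, 0.0731]
ee_rot: [1.0, 0.02, -0.0, -0.0]
contact_force: [-1.2, -1.2, 0.7]
grip_width: 0.007
grasp_force: 0.0
```

Emit:
carry_out:
  increments:
    - [255, 0, 0, 1, 0, 0, 0]
    - [255, 0, 0, 0, 0, 0, 0]
    - [255, 0, 0, 0, 0, 0, 0]

```text
time: 7.3
tool_pos: [0.5899, -0.2228, 0.0722]
ee_rot: [1.0, 0.02, -0.0, -0.0]
contact_force: [-0.7, -0.3, 0.6]
grip_width: 0.005
grasp_force: 0.0
```

```bash
python3 - <<'E'
from h import *
s,im,d=shot('wrist','w4'); P=eyes.camera_params('wrist');V=wview(s);print(s['tool_pos'],s['contact_force'])
v,u=np.mgrid[:400,:640];c=np.stack([(u-P['cx'])/P['fx']*d,-(v-P['cy'])/P['fy']*d,-d],-1);W=(c-V[:3,3])@V[:3,:3]
for r in range(184,226,3): print(r,W[r,316].round(4),W[r,319].round(4),W[r,323].round(4))
E
```

```text
[ 0.58989336 -0.22278878  0.07217628] [-0.7388599  -0.26857296  0.56279065]
184 [ 0.6204 -0.2172  0.0991] [ 0.6205 -0.2191  0.0991] [ 0.6206 -0.2217  0.0992]
187 [ 0.6186 -0.2172  0.0995] [ 0.6191 -0.2192  0.1013] [ 0.619  -0.2217  0.1007]
190 [ 0.6172 -0.2174  0.102 ] [ 0.617  -0.2193  0.101 ] [ 0.6169 -0.2218  0.1001]
193 [ 0.6151 -0.2174  0.1015] [ 0.6156 -0.2193  0.1031] [ 0.6155 -0.2219  0.1022]
196 [ 0.6135 -0.2175  0.1027] [ 0.6139 -0.2194  0.104 ] [ 0.6139 -0.2219  0.1035]
199 [ 0.6119 -0.2176  0.1041] [ 0.6118 -0.2195  0.1035] [ 0.612 -0.222  0.104]
202 [ 0.6102 -0.2177  0.1051] [ 0.6102 -0.2196  0.105 ] [ 0.6104 -0.2221  0.1051]
205 [ 0.6081 -0.2177  0.1046] [ 0.6082 -0.2196  0.1049] [ 0.6082 -0.2222  0.1044]
208 [ 0.6064 -0.2178  0.1057] [ 0.6065 -0.2197  0.1058] [ 0.6067 -0.2222  0.1059]
211 [ 0.606  -0.2179  0.1104] [ 0.6048 -0.2198  0.1065] [ 0.6044 -0.2223  0.105 ]
214 [ 0.6061 -0.2181  0.1162] [ 0.6051 -0.2199  0.1132] [ 0.6031 -0.2224  0.1072]
217 [ 0.6063 -0.2182  0.1221] [ 0.6049 -0.2199  0.118 ] [ 0.6004 -0.2225  0.1052]
220 [ 0.6068 -0.2184  0.1285] [ 0.6049 -0.22    0.1232] [ 0.5986 -0.2225  0.1058]
223 [ 0.6064 -0.2185  0.1322] [ 0.6045 -0.2201  0.1269] [ 0.5966 -0.2226  0.106 ]
```

The finger's bottom front edge is now at z≈0.108, so the tips end about 35 mm above the reported TCP. Contact is expected at TCP z≈0.070.

Emit:
carry_out:
  increments:
    - [255, 0, 0, 1, 0, 0, 0]
    - [255, 0, 0, 0.5, 0, 0, 0]
    - [255, 0, 0, 0, 0, 0, 0]
    - [255, 0, 0, 0, 0, 0, 0]

```text
time: 7.68
tool_pos: [0.5899, -0.2228, 0.0707]
ee_rot: [1.0, 0.02, -0.0, -0.0]
contact_force: [0.7, -0.1, -0.4]
grip_width: 0.006
grasp_force: 0.0
```

Emit:
carry_out:
  increments:
    - [255, 0, 0, 0.7, 0, 0, 0]
    - [255, 0, 0, 0, 0, 0, 0]
    - [255, 0, 0, 0, 0, 0, 0]

```text
time: 7.93
tool_pos: [0.59, -0.2229, 0.0701]
ee_rot: [1.0, 0.02, 0.0, 0.0]
contact_force: [-0.6, -0.2, 2.1]
grip_width: 0.006
grasp_force: 0.8
```

Emit:
carry_out:
  increments:
    - [255, 0, 0, 0.7, 0, 0, 0]
    - [255, 0, 0, 0, 0, 0, 0]
    - [255, 0, 0, 0, 0, 0, 0]

```text
time: 8.18
tool_pos: [0.5903, -0.2229, 0.07]
ee_rot: [1.0, 0.02, 0.0, 0.0]
contact_force: [-2.8, 1.0, 8.6]
grip_width: 0.004
grasp_force: 4.5
```

Contact is made at TCP z=0.070 with 8.6 N. First stroke is about 19 mm forward, then lift.

Emit:
carry_out:
  increments:
    - [255, 2, 0, 0, 0, 0, 0]
    - [255, 2.5, 0, 0, 0, 0, 0]
    - [255, 2.5, 0, 0, 0, 0, 0]
    - [255, 2.5, 0, 0, 0, 0, 0]
    - [255, 2.5, 0, 0, 0, 0, 0]
    - [255, 2.5, 0, 0, 0, 0, 0]
    - [255, 2.5, 0, 0, 0, 0, 0]
    - [255, 2, 0, 0, 0, 0, 0]
    - [255, 0, 0, 0, 0, 0, 0]

```text
time: 8.93
tool_pos: [0.6095, -0.2222, 0.07]
ee_rot: [1.0, 0.02, 0.0, 0.0]
contact_force: [0.3, 1.1, 8.7]
grip_width: 0.006
grasp_force: 4.0
```

Emit:
carry_out:
  increments:
    - [255, 0, 0, -5, 0, 0, 0]
    - [255, 0, 0, -15, 0, 0, 0]
    - [255, -15, 0, -10, 0, 0, 0]
    - [255, -35, 0, 0, 0, 0, 0]
    - [255, 0, 0, 0, 0, 0, 0]
    - [255, 0, 0, 0, 0, 0, 0]

```text
time: 9.43
tool_pos: [0.5582, -0.2242, 0.1005]
ee_rot: [1.0, 0.02, 0.0, 0.0]
contact_force: [-0.3, 0.2, 0.8]
grip_width: 0.004
grasp_force: 0.0
```

```bash
cat > idx.py <<'E'
import sys
from h import *
s,im,d=shot('wrist',sys.argv[1]);P=eyes.camera_params('wrist');V=wview(s);print(s['time'],s['tool_pos'],s['contact_force'])
R=V[:3,:3]
def px(p):
    c=R@p+V[:3,3];return np.array([P['cx']+P['fx']*c[0]/-c[2],P['cy']+P['fy']*c[1]/c[2]])
for k,a in enumerate((-45,-15,15,45)):
    a=np.radians(a);p=np.array([.600+.034*np.sin(a),-.223,.072+.034*np.cos(a)]);print('setting',k+1,px(p).round(1))
c=px(np.array([.6,-.223,.106]));u0=int(c[0]);print('crown',c.round(1))
for r in range(int(c[1])-45,int(c[1])+45):
    for du in (-6,6):
        if im[r,u0+du].min()>85: print(r,du,im[r,u0+du],end=' ')
x,y=int(c[0]),int(c[1]);cv2.imwrite(f'pics/{sys.argv[1]}c.png',cv2.resize(im[max(0,y-60):y+60,x-75:x+75],None,fx=4,fy=4,interpolation=cv2.INTER_CUBIC)[:,:,::-1])
E
python3 idx.py w5
```

```text
9.4333 [ 0.55815852 -0.22420445  0.10046963] [-0.27250965  0.22702917  0.7923034 ]
setting 1 [322.3 191.2]
setting 2 [323.  173.7]
setting 3 [324.  148.9]
setting 4 [324.8 126.2]
crown [323.5 161.7]
170 -6 [111 105  91] 170 6 [111 103  90] 171 -6 [157 147 127] 171 6 [157 145 126] 172 -6 [177 165 143] 172 6 [176 164 141] 173 -6 [179 164 142] 173 6 [177 163 141] 174 -6 [176 160 138] 174 6 [175 160 137] 175 -6 [174 159 137] 175 6 [173 157 136] 176 -6 [172 157 135] 176 6 [171 156 135] 177 -6 [162 148 128] 177 6 [161 147 127] 178 -6 [133 121 105] 178 6 [132 120 105] 199 -6 [102  94  87] 199 6 [100  93  86] 200 -6 [105  98  91] 200 6 [103  97  89] 201 -6 [103  96  88] 201 6 [102  95  88] 202 -6 [115 105  94] 202 6 [112 104  93] 203 -6 [145 134 117] 203 6 [144 133 116] 204 -6 [174 160 138] 204 6 [175 159 138] 205 -6 [187 171 147] 205 6 [188 171 147]
```

The index line is at row 174.5, which matches setting 2 exactly. I'll repeat the stroke.

Emit:
carry_out:
  increments:
    - [255, 31, 0, 0, 0, 0, 0]
    - [255, 0, 0, 20, 0, 0, 0]
    - [255, 0, 0, 7, 0, 0, 0]
    - [255, 0, 0, 1, 0, 0, 0]
    - [255, 0, 0, 1, 0, 0, 0]
    - [255, 0, 0, 1, 0, 0, 0]
    - [255, 0, 0, 0, 0, 0, 0]
    - [255, 0, 0, 0, 0, 0, 0]

```text
time: 10.15
tool_pos: [0.59, -0.2227, 0.0701]
ee_rot: [1.0, 0.02, 0.0, -0.0]
contact_force: [0.1, 2.5, 4.9]
grip_width: 0.006
grasp_force: 2.3
```

Emit:
carry_out:
  increments:
    - [255, 0, 0, 0.4, 0, 0, 0]
    - [255, 2, 0, 0, 0, 0, 0]
    - [255, 2.5, 0, 0, 0, 0, 0]
    - [255, 2.5, 0, 0, 0, 0, 0]
    - [255, 2.5, 0, 0, 0, 0, 0]
    - [255, 2.5, 0, 0, 0, 0, 0]
    - [255, 2.5, 0, 0, 0, 0, 0]
    - [255, 2.5, 0, 0, 0, 0, 0]
    - [255, 2, 0, 0, 0, 0, 0]
    - [255, 0, 0, 0, 0, 0, 0]

```text
time: 10.98
tool_pos: [0.6093, -0.2221, 0.07]
ee_rot: [1.0, 0.02, 0.0, 0.0]
contact_force: [-0.2, 2.1, 9.8]
grip_width: 0.005
grasp_force: 4.7
```

Emit:
carry_out:
  increments:
    - [0, 0, 0, -5, 0, 0, 0]
    - [0, 0, 0, -15, 0, 0, 0]
    - [0, -15, 0, -20, 0, 0, 0]
    - [0, -35, 0, -10, 0, 0, 0]
    - [0, 0, 0, 0, 0, 0, 0]
    - [0, 0, 0, 0, 0, 0, 0]

```text
time: 11.48
tool_pos: [0.5584, -0.2244, 0.1207]
ee_rot: [1.0, 0.02, 0.001, 0.0]
contact_force: [0.0, -0.4, -0.2]
grip_width: 0.41
grasp_force: 0.0
```

```bash
python3 idx.py w6
```

```text
11.4833 [ 0.55835703 -0.22440837  0.1207107 ] [ 0.01284911 -0.39023303 -0.1953056 ]
setting 1 [322.1 185.4]
setting 2 [322.8 169. ]
setting 3 [323.7 146.3]
setting 4 [324.4 125.6]
crown [323.2 158. ]
112 -6 [197 180 157] 112 6 [196 180 156] 113 -6 [170 156 138] 113 6 [169 156 137] 114 -6 [138 127 114] 114 6 [136 125 113] 115 -6 [116 109 100] 115 6 [117 109 101] 116 -6 [106  98  91] 116 6 [107  99  91] 117 -6 [104  97  89] 117 6 [103  95  86] 118 -6 [106  97  86] 143 -6 [134 128 112] 143 6 [134 127 112] 144 -6 [187 181 157] 144 6 [186 178 155] 145 -6 [213 205 177] 145 6 [209 200 174] 146 -6 [216 209 181] 146 6 [215 206 178] 147 -6 [215 208 180] 147 6 [216 207 178] 148 -6 [215 207 179] 148 6 [216 206 178] 149 -6 [208 197 171] 149 6 [208 195 170] 150 -6 [179 167 145] 150 6 [181 169 147] 151 -6 [128 119 104] 151 6 [131 120 105] 192 6 [102  95  86] 193 -6 [108 100  92] 193 6 [112 104  95] 194 -6 [111 102  95] 194 6 [111 103  96] 195 -6 [113 105  95] 195 6 [114 105  96] 196 -6 [139 129 114] 196 6 [138 127 112] 197 -6 [176 161 140] 197 6 [177 162 141] 198 -6 [195 178 154] 198 6 [198 180 156] 199 -6 [202 184 159] 199 6 [203 185 159] 200 -6 [203 186 159] 200 6 [203 185 159] 201 -6 [204 186 160] 201 6 [203 186 160]
```

View pics/w6c.png

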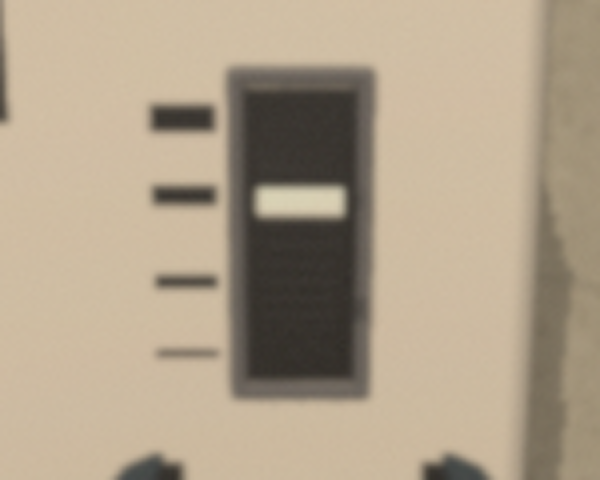

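The index line at crop (300,201) is level with the third bar at (184,195), and row 147 matches the predicted 146.3, so the wheel is in setting 3 and released. Next I tilt slightly for reach and go behind the carrier with the fingers open.

Emit:
carry_out:
  increments:
    - [0, 0, 0, 0, 0, -6, 0]
    - [0, 0, 0, 0, 0, -6, 0]
    - [0, -22.4, -21.1, 4.75, 0, 0, 0]
    - [0, -22.4, -21.1, 4.75, 0, 0, 0]
    - [0, -22.4, -21.1, 4.75, 0, 0, 0]
    - [0, -22.4, -21.1, 4.75, 0, 0, 0]
    - [0, -22.4, -21.1, 4.75, 0, 0, 0]
    - [0, -22.4, -21.1, 4.75, 0, 0, 0]
    - [0, -22.4, -21.1, 4.75, 0, 0, 0]
    - [0, 0, 0, 0, 0, 0, 0]
    - [0, 0, 0, 0, 0, 0, 0]

```text
time: 12.45
tool_pos: [0.3928, -0.0824, 0.1193]
ee_rot: [0.994, 0.021, -0.104, 0.002]
contact_force: [0.3, -0.6, 0.5]
grip_width: 1.002
grasp_force: 0.0
```

```bash
cat > w.py <<'E'
import sys
from h import *
from scipy.spatial.transform import Rotation as Ro
s,im,d=shot('wrist',sys.argv[1]);P=eyes.camera_params('wrist');V=wview(s);T=P['T_tool_cam']
print(s['time'],s['tool_pos'],Ro.from_quat(s['ee_rot']).as_matrix().round(3).tolist(),s['contact_force'],s['grip_width'])
v,u=np.mgrid[:400,:640];c=np.stack([(u-P['cx'])/P['fx']*d,-(v-P['cy'])/P['fy']*d,-d],-1);t=c@T[:3,:3].T+T[:3,3];W=(c-V[:3,3])@V[:3,:3]
m=(d>0)&(abs(t[...,0])<.025)&(abs(t[...,1])<.07)&(t[...,2]>-.07)&(t[...,2]<0)&(W[...,2]>.062)
q=t[m]*1000
for sg in(-1,1):
    k=q[q[:,1]*sg>0]; k=k[k[:,2]>np.percentile(k[:,2],97)] if len(k) else k
    print('tip',sg,len(k),k.min(0).round(1) if len(k) else '',k.max(0).round(1) if len(k) else '')
hsv=cv2.cvtColor(im,cv2.COLOR_RGB2HSV);tan=(hsv[...,0]<16)&(hsv[...,1]>100)&(im[...,0]>80)&(abs(W[...,2]-.047)<.008)
q=W[tan]; print('tan',tan.sum(),np.percentile(q[:,:2],[1,50,99],axis=0).round(4))
R=V[:3,:3];uv=np.argwhere(tan)[:,::-1];p=ray(P,uv,.047,V)
for y in np.arange(-.15,-.0,.02):
    k=p[abs(p[:,1]-y)<.003]
    if len(k): print('y',y.round(3),k[:,0].min().round(4),k[:,0].max().round(4))
E
python3 w.py w7
```

```text
12.45 [ 0.39279941 -0.08238305  0.11928778] [[0.977, 0.042, -0.207], [0.041, -0.999, -0.009], [-0.208, 0.0, -0.978]] [ 0.29511022 -0.60626683  0.47903925] 1.0017680752196276
tip -1 29 [-12.7 -50.5 -37.2] [ 16.6 -45.2 -35. ]
tip 1 29 [-12.8  46.  -37. ] [ 16.2  50.6 -35.6]
tan 1986 [[ 0.4253 -0.1605]
 [ 0.4894 -0.0738]
 [ 0.528  -0.007 ]]
y -0.15 0.4301 0.5287
y -0.13 0.4292 0.5286
y -0.11 0.4284 0.5278
y -0.09 0.4276 0.5263
y -0.07 0.4268 0.5255
y -0.05 0.4259 0.5247
y -0.03 0.4251 0.5238
y -0.01 0.4245 0.5242
```

View pics/w7.png

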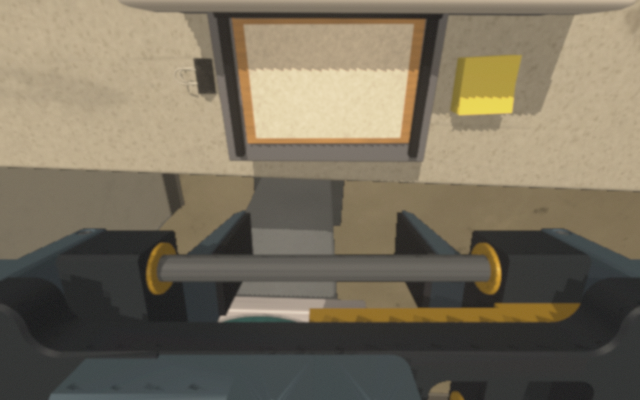

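The open fingertips sit about 36 mm behind the reported TCP, and the fingers are aligned behind the carrier. The carrier's rear edge is at image row 141, x≈0.427, yaw 2.3°. I'll descend.

Emit:
carry_out:
  increments:
    - [0, 5.2, 0, 24.45, 0, 0, 0]
    - [0, 5.2, 0, 24.45, 0, 0, 0]
    - [0, 5.2, 0, 24.45, 0, 0, 0]
    - [0, 5.2, 0, 24.45, 0, 0, 0]
    - [0, 0.62, 0, 2.9, 0, 0, 0]
    - [0, 0, 0, 0, 0, 0, 0]
    - [0, 0, 0, 0, 0, 0, 0]

```text
time: 13.08
tool_pos: [0.3938, -0.0834, 0.0167]
ee_rot: [0.994, 0.02, -0.104, 0.002]
contact_force: [0.1, -0.7, 0.4]
grip_width: 1.0
grasp_force: 0.0
```

Emit:
carry_out:
  increments:
    - [0, 0.4, 0, 2, 0, 0, 0]
    - [0, 0.4, 0, 2, 0, 0, 0]
    - [0, 0, 0, 0, 0, 0, 0]
    - [0, 0, 0, 0, 0, 0, 0]

```text
time: 13.42
tool_pos: [0.3931, -0.0831, 0.0124]
ee_rot: [0.994, 0.02, -0.104, 0.002]
contact_force: [-0.4, -0.6, 0.6]
grip_width: 0.998
grasp_force: 0.0
```

Emit:
carry_out:
  increments:
    - [0, 0, 0, 0.7, 0, 0, 0]
    - [0, 2.93, 0, -0.62, 0, 0, 0]
    - [0, 2.93, 0, -0.62, 0, 0, 0]
    - [0, 1.96, 0, -0.41, 0, 0, 0]
    - [0, 1.96, 0, -0.41, 0, 0, 0]
    - [0, 1.96, 0, -0.41, 0, 0, 0]
    - [0, 1.96, 0, -0.41, 0, 0, 0]
    - [0, 1.96, 0, -0.41, 0, 0, 0]
    - [0, 1.96, 0, -0.41, 0, 0, 0]
    - [0, 1.96, 0, -0.41, 0, 0, 0]
    - [0, 1.96, 0, -0.41, 0, 0, 0]
    - [0, 0, 0, 0, 0, 0, 0]
    - [0, 0, 0, 0, 0, 0, 0]

```text
time: 14.5
tool_pos: [0.4147, -0.0821, 0.0112]
ee_rot: [0.994, 0.02, -0.104, 0.002]
contact_force: [-0.5, 0.6, -0.1]
grip_width: 0.998
grasp_force: 0.0
```

```bash
python3 w.py w8
```

```text
14.5 [ 0.41470123 -0.08210005  0.01122542] [[0.977, 0.041, -0.208], [0.04, -0.999, -0.008], [-0.208, -0.0, -0.978]] [-0.48772205  0.5787059  -0.14510941] 0.9979429617774973
tip -1 15 [ -5.5 -45.6 -53.6] [  1.6 -45.1 -51.1]
tip 1 15 [ -4.9  45.7 -53.4] [  5.5  46.4 -51.5]
tan 2682 [[ 0.4381 -0.1596]
 [ 0.4779 -0.069 ]
 [ 0.5263 -0.0064]]
y -0.15 0.443 0.5276
y -0.13 0.4422 0.4459
y -0.11 0.4414 0.445
y -0.09 0.4406 0.4443
y -0.07 0.4398 0.4435
y -0.05 0.439 0.4427
y -0.03 0.4382 0.4419
y -0.01 0.4375 0.5229
```

The carrier moved 13 mm squarely and about 25 mm remains. I'll continue.

Emit:
carry_out:
  increments:
    - [0, 1.96, 0, -0.6, 0, 0, 0]
    - [0, 1.96, 0, -0.5, 0, 0, 0]
    - [0, 1.96, 0, -0.41, 0, 0, 0]
    - [0, 1.96, 0, -0.41, 0, 0, 0]
    - [0, 1.96, 0, -0.41, 0, 0, 0]
    - [0, 1.96, 0, -0.41, 0, 0, 0]
    - [0, 1.96, 0, -0.41, 0, 0, 0]
    - [0, 1.96, 0, -0.41, 0, 0, 0]
    - [0, 1.96, 0, -0.41, 0, 0, 0]
    - [0, 1.96, 0, -0.41, 0, 0, 0]
    - [0, 0, 0, 0, 0, 0, 0]
    - [0, 0, 0, 0, 0, 0, 0]

```text
time: 15.55
tool_pos: [0.4348, -0.0813, 0.0114]
ee_rot: [0.994, 0.02, -0.104, 0.002]
contact_force: [0.2, 0.1, 1.1]
grip_width: 0.996
grasp_force: 0.0
```

Emit:
carry_out:
  increments:
    - [0, 0.98, 0, -0.2, 0, 0, 0]
    - [0, 0.98, 0, -0.2, 0, 0, 0]
    - [0, 0.98, 0, -0.2, 0, 0, 0]
    - [0, 0, 0, 0, 0, 0, 0]
    - [0, 0, 0, 0, 0, 0, 0]

```text
time: 15.97
tool_pos: [0.4377, -0.0812, 0.0114]
ee_rot: [0.994, 0.02, -0.104, 0.002]
contact_force: [0.0, 0.1, -0.1]
grip_width: 0.997
grasp_force: 0.0
```

Emit:
carry_out:
  increments:
    - [0, 0.98, 0, -0.2, 0, 0, 0]
    - [0, 0, 0, 0, 0, 0, 0]
    - [0, 0, 0, 0, 0, 0, 0]

```text
time: 16.22
tool_pos: [0.4387, -0.0811, 0.0114]
ee_rot: [0.994, 0.02, -0.105, 0.002]
contact_force: [-0.2, 0.1, -0.3]
grip_width: 1.003
grasp_force: 0.0
```

Emit:
carry_out:
  increments:
    - [0, 0.98, 0, -0.2, 0, 0, 0]
    - [0, 0, 0, 0, 0, 0, 0]
    - [0, 0, 0, 0, 0, 0, 0]

```text
time: 16.47
tool_pos: [0.4396, -0.0811, 0.0114]
ee_rot: [0.994, 0.02, -0.105, 0.002]
contact_force: [-0.7, 1.0, 0.5]
grip_width: 1.001
grasp_force: 0.3
```

Emit:
carry_out:
  increments:
    - [0, 0.6, 0, -0.12, 0, 0, 0]
    - [0, 0, 0, 0, 0, 0, 0]
    - [0, 0, 0, 0, 0, 0, 0]

```text
time: 16.72
tool_pos: [0.4399, -0.081, 0.0113]
ee_rot: [0.994, 0.02, -0.105, 0.002]
contact_force: [-2.7, 0.4, 1.5]
grip_width: 1.0
grasp_force: 1.6
```

Force is rising right where home was predicted. One more small push to confirm the stop.

Emit:
carry_out:
  increments:
    - [0, 0.6, 0, -0.12, 0, 0, 0]
    - [0, 0, 0, 0, 0, 0, 0]
    - [0, 0, 0, 0, 0, 0, 0]

```text
time: 16.97
tool_pos: [0.44, -0.0809, 0.0113]
ee_rot: [0.994, 0.02, -0.105, 0.002]
contact_force: [-6.1, 0.8, 1.9]
grip_width: 1.002
grasp_force: 3.0
```

```bash
python3 w.py w9
```

```text
16.9667 [ 0.44001805 -0.08090492  0.01126207] [[0.977, 0.04, -0.209], [0.04, -0.999, -0.008], [-0.21, -0.0, -0.978]] [-6.13253905  0.76550684  1.87774344] 1.001880787064639
tip -1 15 [ -4.8 -45.6 -53.4] [  6.2 -45.  -51.3]
tip 1 15 [ -4.9  45.7 -53.3] [  4.3  46.3 -51.8]
tan 2114 [[ 0.4612 -0.1578]
 [ 0.4823 -0.0727]
 [ 0.5216 -0.0066]]
y -0.15 0.467 0.5224
y -0.13 0.4662 0.47
y -0.11 0.4654 0.4697
y -0.09 0.4646 0.4689
y -0.07 0.4639 0.4683
y -0.05 0.4631 0.4675
y -0.03 0.4624 0.4667
y -0.01 0.4622 0.5174
```

The carrier is hard against the stop: 6 N with no movement, rear edge at 0.4645 against the expected 0.465, and square. I'll back off, lift and check.

Emit:
carry_out:
  increments:
    - [0, -2, 0, 0.42, 0, 0, 0]
    - [0, -6, 0, 1.25, 0, 0, 0]
    - [0, -12, 0, 2.5, 0, 0, 0]
    - [0, -5.2, 0, -24.4, 0, 0, 0]
    - [0, -5.2, 0, -24.4, 0, 0, 0]
    - [0, -5.2, 0, -24.4, 0, 0, 0]
    - [0, -5.2, 0, -24.4, 0, 0, 0]
    - [0, -5.2, 0, -24.4, 0, 0, 0]
    - [0, 0, 0, 0, 0, 0, 0]
    - [0, 0, 0, 0, 0, 0, 0]

```text
time: 17.85
tool_pos: [0.4206, -0.0821, 0.1371]
ee_rot: [0.994, 0.02, -0.103, 0.002]
contact_force: [-0.9, 0.1, -0.7]
grip_width: 1.001
grasp_force: 0.0
```

```bash
python3 w.py w10; python3 - <<'E'
from h import *
s,im,d=shot('scene','s10')
cv2.imwrite('pics/s10c.png',cv2.resize(im[80:300,210:420],None,fx=2.7,fy=2.7,interpolation=cv2.INTER_CUBIC)[:,:,::-1])
E
```

```text
17.85 [ 0.42059939 -0.08210919  0.13706737] [[0.978, 0.041, -0.205], [0.04, -0.999, -0.009], [-0.205, 0.001, -0.979]] [-0.88135131  0.14842141 -0.6944492 ] 1.0011513671769572
tip -1 29 [-12.7 -50.2 -37.4] [ 16.5 -45.2 -35.4]
tip 1 29 [-13.   45.9 -37.2] [ 16.5  51.  -35.2]
tan 1059 [[ 0.4612 -0.1594]
 [ 0.4769 -0.0823]
 [ 0.5265 -0.0067]]
y -0.15 0.4665 0.5273
y -0.13 0.4657 0.4698
y -0.11 0.4649 0.4689
y -0.09 0.4641 0.4682
y -0.07 0.4633 0.4674
y -0.05 0.4626 0.4666
y -0.03 0.4618 0.4658
y -0.01 0.462 0.5226
```

View pics/w10.png

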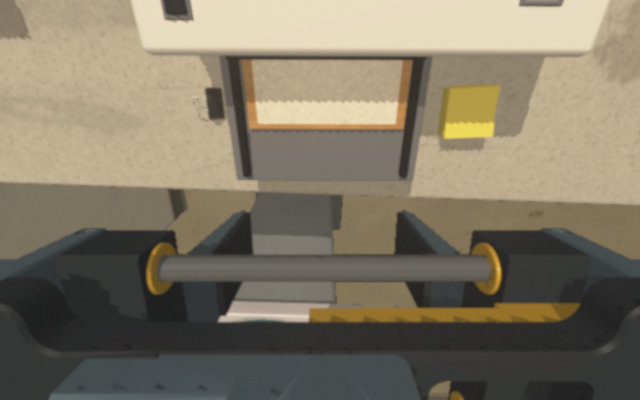

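The view shows the carrier flat and square, with its rear edge at row 128. It is fully inserted, the neighbouring objects have not moved, and the robot is clear. I'll hand the job in.

```bash
python3 -c "
from h import *
print(ticket.job_done())"
```

```text
the job is handed in; nothing more can be done
None
```

The thickness wheel is clicked into setting 3 and released, the carrier is fully home and flat in the slot, the small things near the work were not touched, and the job is handed in at about 18 s of the 42 s allowed.

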